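# Rock the jammed sample bottle loose

### The arm

A 7-joint arm with a two-finger parallel gripper is mounted at the origin on the work surface. World frame = base frame: x ahead of the robot, y to its left, z up, the work surface at z = 0. Lengths are in m, angles in rad, forces in N, time in s.
With the tool pointing down it reaches from about 0.4 to 0.85 m from the base axis. Payload 10.4 kg.
Tool frame: the origin (TCP) lies at the very end of the fingers, on their centre line; the grasp point (between the pads) lies 19 mm behind it (r.pinch_z is the distance from the TCP to the grasp point, in m); z points along the fingers, y is the line along which they close (so a half turn about z gives the same grasp; the last joint's range is limited). The gripper opens to 87 mm and grips with 3 to 60 N. Pads are 19 mm wide; open, the fingers measure 117 mm over their backs; the gripper's body (75 mm by 190 mm) begins 51 mm behind the grasp point.
Start: joints at [-1.343, 0.332, -0.065, 1.46, 0.022, 1.35, -0.088], TCP at [0.155, 0.605, 0.223] pointing down, gripper open.
Joint ranges: [-2.6, 2.6], [-0.5, 2.12], [-1.47, 1.34], [0.16, 2.42], [-1.27, 4.41], [0.06, 2.06], [-2.6, 2.6]. Speed limits (rad/s): [2.22, 2.22, 2.79, 2.79, 3.14, 3.14, 3.14].

### API

Orientations are given as a unit quaternion [x, y, z, w].
In Python, from bench import sensors, vision, r gives the robot as it stands.
- The arm moves only by the shell command python3 -m crank 'ROWS' [OPENING] [FORCE]. ROWS is JSON, a list of rows, each a list of 2 entries, a list of its own where there are three numbers: the shift along the tool's x, y, z normalised to -1 to 1, where 1 is 3 cm, then the turn about the tool's z normalised to -1 to 1, where 1 is 8 degrees. A call has 1 to 12 rows; each row shifts and turns the commanded pose from where the row before left it, along the tool's axes as they then stand; what a row does not reach is not made up. A row lasts 1/8 s, in which the tool goes at most 62.5 mm and 10.7 degrees, less where a joint would pass 70% of its speed; a pose out of reach is approached as far as the arm can. A call with a number of a shift or a turn outside -1 to 1 is refused whole. A call with a gripper value outside its range is refused whole. OPENING is the opening, from 0 (shut) to 1 (fully open), set as the call begins (- or left out, the last holds). The fingers move at their own pace and stop on an object; FORCE is the grip in N (left out, the last holds). Time passes only in rows, so rows that do not move let the fingers close. It gives the time, the measured TCP pose, the force, the opening and the grip force at its end, in the units of the state.
- sensors.read_state(): the state, without advancing time (a new reading comes with each control period).
- vision.camera(name): name is "scene" or "top" or "wrist"; returns the picture (480x640x3 uint8, red, green, blue); there is no depth.
- vision.camera_model(name): a dict with "vertical_fov" (degrees; the focal length in pixels is half the picture's height over the tangent of half this angle, whatever the lens; pixels are square), "cx", "cy" (the principal point, pixels), "dist" ([k1, k2, p1, p2, k3] as OpenCV has them; the pictures are not rectified), "camera_from_world" (4x4, takes a point from world to camera coordinates); the wrist camera has in their place "hand_eye" (4x4, takes a point from camera to tool coordinates, whose origin is the TCP and whose axes are the flange's). Camera axes: x right, y down, z forward; pixel columns grow to the right and rows downward; lengths in m; the calibration is good to about 2 mm. A picture is of the moment at which its call begins: read the wrist's pose just before it. camera_model takes no time and is no camera call.
- r.close_job(): hands the job in; it is judged then, once.
The state is a dict: "time": time; "joint_positions": joint angles; "joint_vel": joint speeds; "joint_torque": joint torques, N m; "ee_pos": TCP position; "eef_rot": TCP orientation; "ft_force": force on the tool from outside, world axes, zero at the start; "torque": the same for the moment, N m; "width": finger opening in m; "grip_force": force on a finger pad.
Only numpy, scipy, OpenCV 4.12 (cv2) and the standard library are available. Lean on these libraries where they do the work, as an engineer would, in place of code of your own. Each camera call takes 0.05 s, during which the arm holds its last target. There are 200 camera calls.

### The job

The tall bottle in the grey holder block is stuck fast between the two stiff pads at its neck. Take it by the cap, rock it from side to side, towards one pad and then the other, until it is free, then lift it out and stand it upright in the empty steel tray. Leave the short bottle where it is in the block.

Things in the scene. Friction and masses are not known exactly. Their poses are not given: they have to be found in the camera images.
- bottle_mid (a point): Tall white bottle with blue cap (0.12 kg), upright in the block's middle well; this point is on its axis half-way up, z towards the cap, yaw means nothing (round). Heights from its underside: foot 30 mm dia. widening to 36 at 10 mm; body 36 dia. to a square shoulder at 40; neck 22 dia. to 64; cap 32 dia. from 64 to 98 (top). Grip the cap: its middle is 32 mm above this point.
- well (a point): Middle of the top face of the fixed grey block, over the middle well; block 230 mm (x) by 110 (y) by 48 high. Well 39 (x) by 56 (y) mm, 42 deep, narrow at the bottom: the foot stays put and the bottle can only lean along y, turning about its foot 42 mm below this point. The pads hold its neck and overhang its shoulder: a straight pull stops after 6 mm. Rails and pads stand 12 mm above this point.
- pad_a (a joint): Grey sliding pad on the well's +y side, 4 to 12 mm above the block's top, its face 11.5 mm from the well's axis at 0. Value: metres slid outwards (+y), 0 to 0.010; takes 8 N and stays where pushed. Leaning the bottle to +y makes its neck push it back: 8 degrees just frees that side, 10 to 11 does it well, the stop is at about 11.5. Both pads must be back about 6.5 mm for the shoulder to pass.
- pad_b (a joint): The same pad on the well's -y side. Value: metres slid outwards (towards -y), 0 to 0.010. It is pushed back by leaning the bottle to -y.
- short_mid (a point): Short white bottle with a blue cap, a bystander, loose in a round well of the block 78 mm from the tall one on the well frame's -x side. 24 mm in diameter, 64 mm tall, its top 22 mm above the block's top face; this point is half-way up on its axis.
- tray_in (a point): Middle of the inner floor of the empty shallow steel tray, fixed to the bench, 170 mm square outside, 162 inside, floor 4 mm above the bench, rim 14 mm above this point. x and y run along its sides, z is up.
Mind the look-alikes: they are no part of the job. What is shaped like the part that bears bottle_mid but yellow is not meant. What is shaped like the part that bears short_mid but red is not meant.

How it is judged:
On the way, in this order (a step that is already met when the one before it is completed fails the run):
1. the tall bottle, still in its well, has been rocked both ways: both pads are pushed back at least 3 mm (value of joint each of pad_a, pad_b above 0.003 m and z of bottle_mid in the frame of well below 0.03 m), for 0.05 s.
2. it is lifted clear of the block (z of bottle_mid in the frame of well above 0.05 m), for 0.1 s.
At the end, for the whole second after the job is handed in: The tall bottle stands upright (within about 8 degrees) on the floor of the tray, its axis inside the rim (within 70 mm of the middle along each side), released; the short bottle still stands in its own well of the block (x of bottle_mid in the frame of tray_in between -0.07 and 0.07 m and y of bottle_mid in the frame of tray_in between -0.07 and 0.07 m and z of bottle_mid in the frame of tray_in between 0.04 and 0.058 m and angle between bottle_mid's own z axis and vertical below 0.15 rad and distance between short_mid and well below 0.105 m and z of short_mid in the frame of well below 0.006 m and angle between short_mid's own z axis and vertical below 0.25 rad); the robot touches nothing.
It fails at once if the short bottle is pulled out of its well (z of short_mid in the frame of well above 0.02 m).
It also fails if it takes over 45 s, if anything falls off the work surface, if the arm or the gripper's body presses on something with over 40 N, if the wrist force passes 120 N, or if a joint passes its speed limit or range.

## Working session

There is one attempt and no reset: what is moved stays moved. The work goes in short steps, Python scripts to look and compute and a shell command to move; the robot and the scene stay as the last step left them, time stands still between calls to the robot, and variables do not carry over. Pictures are saved under pics/ and viewed, at most 10 in all, crops included, and the job is handed in when it is done.

```bash
ls; mkdir -p pics; python3 - <<'E'
from bench import sensors, vision, r
import cv2,numpy as np
s=sensors.read_state();print(s)
for n in("scene","top"):
    cv2.imwrite(f"pics/{n}0.png",vision.camera(n)[:,:,::-1]);print(n,vision.camera_model(n))
print(vision.camera_model("wrist"),r.pinch_z)
E
```

```text
pics
{'time': 0.0, 'joint_positions': array([-1.34262988,  0.33285822, -0.06465775,  1.46094989,  0.02157912,
        1.34989802, -0.0885025 ]), 'joint_vel': array([ 0.00020435,  0.00059361, -0.00104069, -0.00025047, -0.0009339 ,
       -0.00012801, -0.00085529]), 'joint_torque': array([-3.84330478e-04, -6.23269629e+01,  2.41437438e-02, -3.89906394e+01,
       -6.14809804e-02,  3.97624075e-02,  1.40548309e-04]), 'ee_pos': array([0.15501832, 0.60506675, 0.22175826]), 'eef_rot': array([ 1.25067756e-01,  9.92147949e-01, -7.07137877e-04, -5.88851487e-05]), 'ft_force': array([0.7226927 , 0.03248875, 0.09091545]), 'torque': array([ 0.04166069,  0.05850329, -0.01713012]), 'grip_force': 0.0, 'width': 0.08703426355250873}
scene {'vertical_fov': 50.63809599144399, 'cx': 316.05327311929693, 'cy': 238.0018053697439, 'dist': array([0.0271002, 0.       , 0.       , 0.       , 0.       ]), 'camera_from_world': array([[ 0.61614803,  0.78743627,  0.01748497, -0.29597317],
       [ 0.50748388, -0.37991979, -0.77338287, -0.24738589],
       [-0.60234684,  0.48539167, -0.63369804,  1.25294778],
       [
[... 420 characters left out ...]
      [ 8.00606193e-02,  9.52483003e-03, -9.96744488e-01,
         8.13189165e-01],
       [ 0.00000000e+00,  0.00000000e+00,  0.00000000e+00,
         1.00000000e+00]])}
{'vertical_fov': 71.41251629310325, 'cx': 321.6529577675681, 'cy': 236.70568640688265, 'dist': array([-0.04861001,  0.        ,  0.        ,  0.        ,  0.        ]), 'hand_eye': array([[ 2.04528429e-04, -9.61711815e-01, -2.74062661e-01,
         7.32133816e-02],
       [ 9.99999931e-01,  1.11689310e-04,  3.54355043e-04,
        -7.90142539e-04],
       [-3.10177562e-04, -2.74062715e-01,  9.61711772e-01,
        -1.62045140e-01],
       [ 0.00000000e+00,  0.00000000e+00,  0.00000000e+00,
         1.00000000e+00]])} 0.0187
```

View pics/scene0.png

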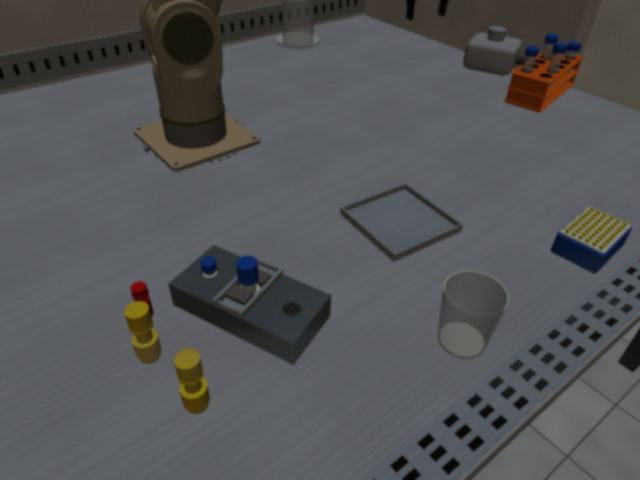

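View pics/top0.png

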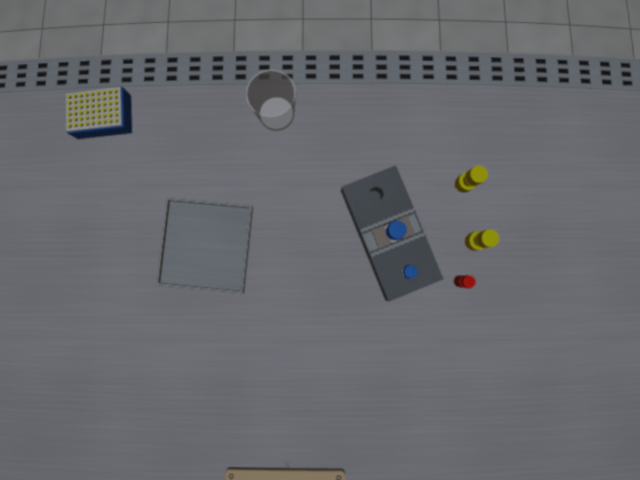

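The two pictures show several similar objects:
- Tall bottle candidates: the blue cap in the block at top (397,230), and yellow look-alikes at (487,239) and (475,176). The blue one fits, because it is white with a blue cap and sits in the block's middle well.
- Short bottle candidates: the blue cap at (410,271), and a red one at (467,282). The blue one is the bystander.
- Tray: at top (205,245).

Next I'll measure these and confirm with a crop.

```bash
cat >h.py <<'E'
from bench import sensors, vision, r
import cv2,numpy as np
def K(m):
    f=240/np.tan(np.radians(m["vertical_fov"]/2));return np.array([[f,0,m["cx"]],[0,f,m["cy"]],[0,0,1]])
def ext(n):
    m=vision.camera_model(n)
    if n!="wrist": return m,m["camera_from_world"]
    from scipy.spatial.transform import Rotation as R
    s=sensors.read_state();T=np.eye(4);T[:3,:3]=R.from_quat(s["eef_rot"]).as_matrix();T[:3,3]=s["ee_pos"]
    return m,np.linalg.inv(T@m["hand_eye"])
def topl(px,z,m,E): # pixels -> world xy on plane z
    u=cv2.undistortPoints(np.array(px,float).reshape(-1,1,2),K(m),m["dist"])[:,0]
    C=-E[:3,:3].T@E[:3,3];d=np.c_[u,np.ones(len(u))]@E[:3,:3]
    return (C+d*((z-C[2])/d[:,2])[:,None])[:,:2]
def proj(P,m,E):
    return cv2.projectPoints(np.array(P,float).reshape(-1,1,3),cv2.Rodrigues(E[:3,:3])[0],E[:3,3],K(m),m["dist"])[0][:,0]
def rect(img,m,E,x,y,half,z,n=480): # metric view, x up, y left
    a=np.linspace(half,-half,n);X,Y=np.meshgrid(x+a,y+a,indexing="ij")
    p=proj(np.stack([X,Y,0*X+z],-1),m,E).reshape(n,n,2).astype(np.float32)
    return cv2.remap(img,p,None,cv2.INTER_CUBIC)
def blobs(img,m,E,z,lo=(105,120,50),hi=(130,255,255)):
    k=cv2.inRange(cv2.cvtColor(img,cv2.COLOR_RGB2HSV),lo,hi)
    n,_,st,c=cv2.connectedComponentsWithStats(k)
    for i in range(1,n):
        if 25<st[i,4]<6000: print(st[i],c[i].round(1),topl(c[i],z,m,E).round(4))
E
python3 - <<'E'
from h import *
out=[]
for n in("top","scene"):
    m,E=ext(n);im=vision.camera(n);print(n);blobs(im,m,E,.087)
    if n=="top":
        print(topl([[397,230],[410,271],[205,245]],.05,m,E))
        c=topl([[392,233]],.048,m,E)[0];t=topl([[206,246]],.018,m,E)[0];print(c,t)
        out=[rect(im,m,E,*c,.13,.048,400),rect(im,m,E,*t,.13,.018,400)]
cv2.imwrite("pics/rect.png",np.hstack(out)[:,:,::-1])
E
```

```text
top
[ 68  88  60  48 296] [107.3 120.2] [[0.7713 0.326 ]]
[387 221  20  19 299] [396.2 229.9] [[ 0.5663 -0.2032]]
[403 265  15  14 160] [410.1 271.4] [[ 0.4933 -0.2266]]
[[ 0.56955331 -0.21096567]
 [ 0.49395397 -0.23395854]
 [ 0.54174222  0.14466262]]
[ 0.5641641 -0.2019443] [0.54172015 0.15122594]
scene
[546  34  12   6  52] [552.  36.] [[0.2201 1.1514]]
[552  41  29   8 125] [566.2  44.2] [[0.2901 1.1172]]
[527  46  12   6  60] [532.7  48.4] [[0.2506 1.0026]]
[557 229  74  29 284] [594.9 244.2] [[0.8487 0.279 ]]
[200 256  16  18 188] [207.6 263.2] [[ 0.5164 -0.2392]]
[236 256  22  15 270] [246.2 263. ] [[ 0.5511 -0.1923]]
[239 281  16   4  40] [246.5 282.8] [[ 0.5878 -0.2146]]
```

View pics/rect.png

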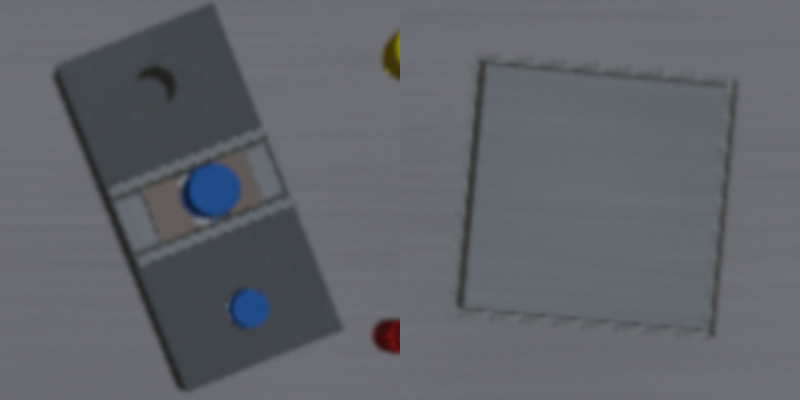

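The rectified crop confirms the choice. The blue tall cap sits at (213,190) in the block's middle well, between the pads. The short blue cap is at (250,308) and the tray fills the right half. The block centre is about (0.565, -0.202) with yaw about 21.6°, and the tray centre is about (0.54, 0.15). The fingers will close along the well's x so that the bottle can pivot between them.

```bash
python3 -m crank '[[[-1,-0.6,0],0],[[-1,-0.6,0],0],[[-1,-0.6,0],0],[[-1,-0.6,0],0],[[-1,-0.6,0],0],[[-1,-0.6,0],0],[[-1,-0.6,0],0],[[-1,-0.6,0],0],[[-1,-0.6,0],0],[[-1,-0.6,0],0],[[-1,-0.6,0],0],[[-1,-0.6,0],0]]' 0.7 30
python3 -m crank '[[[-0.66,-1,0],0],[[-0.66,-1,0],0],[[-0.66,-1,0],0],[[-0.66,-1,0],0],[[-0.66,-1,0],0],[[-0.66,-1,0],0],[[-0.66,-1,0],0],[[-0.66,-1,0],0],[[-0.66,-1,0],0],[[-0.66,-1,0],0],[[-0.66,-1,0],0],[[-0.66,-1,0],0]]'
python3 -m crank '[[[0,-0.86,0],0],[[0,-0.86,0],0],[[0,-0.86,0],0],[[0,-0.86,0],0],[[0,0,0],0.96],[[0,0,0],0.96],[[0,0,0],0.96],[[0,0,0],0.96],[[0,0,0],0.96],[[0,0,0],0.96],[[0,0,0],0.96],[[0,0,0],0]]'
cat >>h.py <<'E'
def goto(x,y,z,yaw): # remaining shift/turn in row units; yaw = angle of tool y (deg)
    from scipy.spatial.transform import Rotation as R
    s=sensors.read_state();M=R.from_quat(s["eef_rot"]).as_matrix()
    d=M.T@(np.array([x,y,z])-s["ee_pos"]);a=np.degrees(np.arctan2(M[1,1],M[0,1]))
    print("t",s["time"],"mm",(d*1000).round(1),"units",(d/.03).round(2),"turn",round((a-yaw)/8,2),"w",s["width"],"F",s["ft_force"].round(1),"tilt",M[:,2].round(3))
E
python3 - <<'E'
from h import *
goto(.566,-.201,.19,21.6)
m,E=ext("wrist");im=vision.camera("wrist");blobs(im,m,E,.104)
i=rect(im,m,E,.566,-.201,.13,.048,480);cv2.imwrite("pics/w1.png",np.hstack([i,cv2.resize(im,(640,480))[:, 160:480]])[:,:,::-1])
E
```

```text
time: 1.7
ee_pos: [0.4509, 0.306, 0.2225]
eef_rot: [0.125, 0.992, 0.0, -0.0]
ft_force: [0.4, -0.2, 0.8]
width: 0.0606
grip_force: 0.0
time: 3.2
ee_pos: [0.5913, -0.1018, 0.2224]
eef_rot: [0.125, 0.992, 0.0, -0.0]
ft_force: [0.1, 0.7, -0.0]
width: 0.0607
grip_force: 0.0
time: 4.7
ee_pos: [0.5654, -0.2006, 0.2223]
eef_rot: [0.56, 0.829, -0.0, -0.0]
ft_force: [-0.4, 0.2, 0.4]
width: 0.0611
grip_force: 0.0
t 4.7 mm [-0.6  0.4 32.3] units [-0.02  0.01  1.08] turn 0.04 w 0.061057092352194337 F [-0.4  0.2  0.4] tilt [-0.  0. -1.]
[230 208  28  27 537] [243.3 220.9] [[ 0.5008 -0.2183]]
[ 304  208   37   41 1167] [322.2 228.1] [[ 0.5663 -0.1988]]
```

View pics/w1.png

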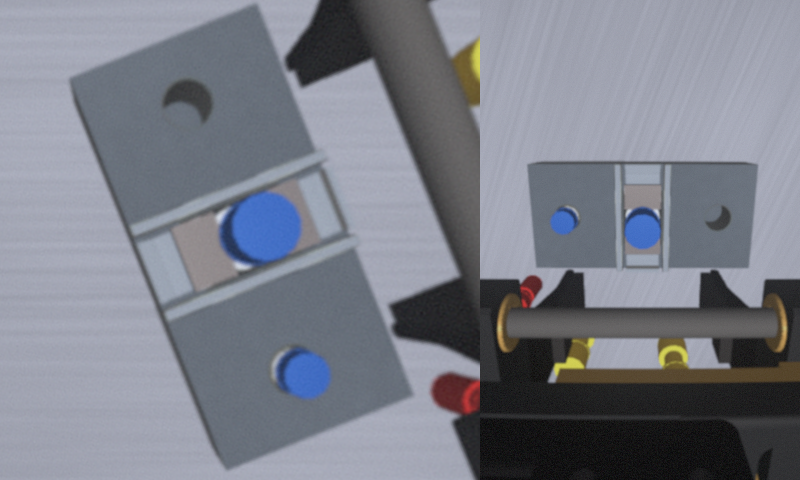

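The wrist crop shows the tool aligned with the block: tall cap at (262,228), short cap at (303,374), both pads in. I'll descend and grip.

```bash
python3 -m crank '[[[0,0.05,1],0],[[0,0,1],0],[[0,0,1],0],[[0,0,1],0],[[0,0,0.6],0],[[0,0,0.47],0],[[0,0,0],0]]'
python3 -m crank '[[[0,0,0],0],[[0,0,0],0],[[0,0,0],0],[[0,0,0],0],[[0,0,0],0],[[0,0,0],0]]' 0 30
```

```text
time: 5.62
ee_pos: [0.5666, -0.2002, 0.0699]
eef_rot: [0.56, 0.829, -0.0, -0.0]
ft_force: [0.1, 0.3, 0.6]
width: 0.0616
grip_force: 0.0
time: 6.38
ee_pos: [0.567, -0.2003, 0.0706]
eef_rot: [0.56, 0.828, 0.0, 0.0]
ft_force: [-0.4, 0.1, 3.1]
width: 0.0316
grip_force: 30.0
```

```bash
python3 -m crank '[[[0.1,0,0.003],0],[[0.1,0,0.006],0],[[0.1,0,0.009],0],[[0.1,0,0.012],0],[[0.1,0,0.016],0],[[0,0,0],0],[[0,0,0],0]]'
python3 - <<'E'
from h import *
goto(.567,-.2003,.0706,21.8)
E
```

```text
time: 7.25
ee_pos: [0.5626, -0.1897, 0.071]
eef_rot: [0.561, 0.828, -0.001, 0.003]
ft_force: [0.9, -8.3, 11.9]
width: 0.0317
grip_force: 30.0
t 7.25 mm [-11.5   0.2   0.5] units [-0.38  0.01  0.02] turn -0.01 w 0.03172508341134833 F [ 0.9 -8.3 11.9] tilt [ 0.004 -0.004 -1.   ]
```

```bash
python3 -m crank '[[[0.08,0,-0.02],0],[[0.06,0,0],0],[[0,0,0],0],[[0,0,0],0]]'
python3 - <<'E'
from h import *
goto(.567,-.2003,.0706,21.8)
E
```

```text
time: 7.75
ee_pos: [0.5609, -0.1855, 0.0712]
eef_rot: [0.561, 0.828, -0.001, 0.003]
ft_force: [1.6, -8.1, 6.4]
width: 0.0314
grip_force: 30.0
t 7.75 mm [-16.    0.2   0.7] units [-0.53  0.01  0.02] turn -0.0 w 0.03143689188516436 F [ 1.6 -8.1  6.4] tilt [ 0.004 -0.004 -1.   ]
```

```bash
python3 -m crank '[[[-0.16,0,-0.02],0],[[-0.16,0,-0.02],0],[[-0.16,0,-0.01],0],[[-0.16,0,0],0],[[-0.16,0,0],0],[[-0.16,0,0.01],0],[[-0.16,0,0.02],0],[[-0.16,0,0.02],0],[[0,0,0],0],[[0,0,0],0]]'
python3 - <<'E'
from h import *
goto(.567,-.2003,.0706,21.8)
E
```

```text
time: 9.0
ee_pos: [0.5741, -0.2165, 0.07]
eef_rot: [0.56, 0.829, 0.001, -0.001]
ft_force: [-4.5, 7.5, 11.1]
width: 0.0316
grip_force: 30.0
t 9.0 mm [17.6 -0.6 -0.6] units [ 0.59 -0.02 -0.02] turn 0.02 w 0.03155829921252669 F [-4.5  7.5 11.1] tilt [-0.001  0.003 -1.   ]
```

```bash
python3 -m crank '[[[0.16,0,-0.02],0],[[0.16,0,-0.02],0],[[0.16,0,-0.01],0],[[0.16,0,0],0],[[0,0,0],0],[[0,0,0],0]]'
python3 - <<'E'
from h import *
goto(.567,-.2003,.0706,21.8)
ims=[]
for n in("wrist","scene"):
    m,E=ext(n);im=vision.camera(n)
    ims.append(im[100:400,160:480] if n=="wrist" else im[220:340,170:298])
cv2.imwrite("pics/w2.png",np.hstack([cv2.resize(a,(400,375)) for a in ims])[:,:,::-1])
E
```

```text
time: 9.75
ee_pos: [0.5669, -0.2005, 0.0713]
eef_rot: [0.56, 0.828, -0.0, 0.0]
ft_force: [0.9, -3.2, 1.4]
width: 0.0311
grip_force: 30.0
t 9.75 mm [0.2 0.2 0.7] units [0.01 0.01 0.02] turn 0.01 w 0.03109704792486801 F [ 0.9 -3.2  1.4] tilt [ 0. -0. -1.]
```

View pics/w2.png

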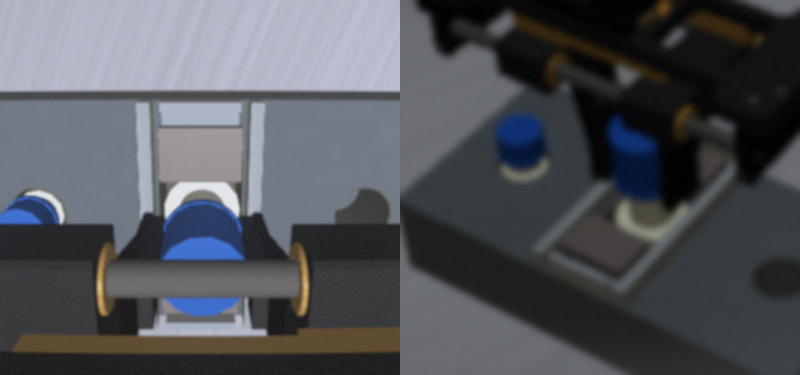

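The crop shows both pads pushed back. The white shoulder ring is exposed on the +y side at (200,190) and on the -y side at (640,225). I'll lift gently while watching the force.

```bash
python3 -m crank '[[[0,0,-0.15],0],[[0,0,-0.15],0],[[0,0,-0.15],0],[[0,0,0],0]]'
python3 -m crank '[[[0,0,-0.1],0],[[0,0,-0.1],0],[[0,0,-0.1],0],[[0,0,0],0],[[0,0,0],0]]'
```

```text
time: 10.35
ee_pos: [0.5672, -0.1999, 0.0853]
eef_rot: [0.56, 0.828, 0.0, 0.0]
ft_force: [-0.1, 0.0, -1.6]
width: 0.0312
grip_force: 30.0
time: 10.98
ee_pos: [0.5668, -0.2002, 0.0936]
eef_rot: [0.56, 0.828, 0.0, -0.0]
ft_force: [-0.0, -0.6, -1.2]
width: 0.0313
grip_force: 30.0
```

```bash
python3 -m crank '[[[0,0,-0.4],0],[[0,0,-0.6],0],[[0,0,-0.7],0],[[0,0,-0.7],0],[[0,0,-0.5],0],[[0,0,-0.3],0],[[0,0,0],0],[[0,0,0],0]]'
python3 -m crank '[[[0.5,0.16,0],0],[[1,0.33,0],0],[[1,0.33,0],0],[[1,0.33,0],0],[[1,0.33,0],0],[[1,0.33,0],0],[[1,0.33,0],0],[[1,0.33,0],0],[[1,0.33,0],0],[[1,0.33,0],0],[[1,0.33,0],0],[[0.7,0.2,0],0]]'
python3 -m crank '[[[0,0,0.5],0],[[0,0,0.8],0],[[0,0,0.8],0],[[0,0,0.5],0],[[0,0,0.3],0],[[0,0,0],0],[[0,0,0],0]]'
python3 - <<'E'
from h import *
goto(.544,.1527,.0706,21.8)
ims=[]
for n in("wrist","scene"):
    m,E=ext(n);im=vision.camera(n)
    ims.append(im[100:400,160:480] if n=="wrist" else im[130:280,330:490])
cv2.imwrite("pics/w3.png",np.hstack([cv2.resize(a,(400,375)) for a in ims])[:,:,::-1])
E
```

```text
time: 11.98
ee_pos: [0.5665, -0.2001, 0.1889]
eef_rot: [0.56, 0.828, -0.0, -0.001]
ft_force: [-0.3, -0.1, -1.6]
width: 0.0309
grip_force: 30.0
time: 13.48
ee_pos: [0.5424, 0.1553, 0.1892]
eef_rot: [0.559, 0.829, -0.0, -0.0]
ft_force: [0.8, -0.1, -0.7]
width: 0.0312
grip_force: 30.0
time: 14.35
ee_pos: [0.5441, 0.1526, 0.1034]
eef_rot: [0.56, 0.828, 0.001, 0.0]
ft_force: [0.2, 0.1, -0.9]
width: 0.0314
grip_force: 30.0
t 14.35 mm [ 0.1 -0.  32.8] units [ 0.   -0.    1.09] turn 0.01 w 0.031444873809731794 F [ 0.2  0.1 -0.9] tilt [ 0.001  0.001 -1.   ]
```

View pics/w3.png

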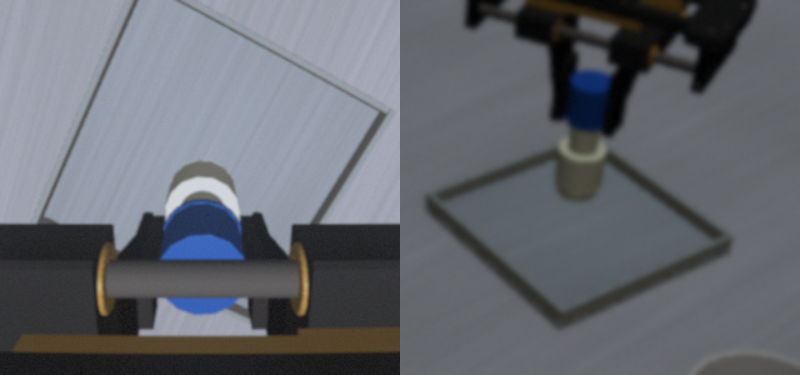

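The bottle hangs nearly upright over the middle of the tray (scene crop, 580,170). I'll lower it to contact.

```bash
python3 -m crank '[[[0,0,0.4],0],[[0,0,0.4],0],[[0,0,0.2],0],[[0,0,0],0]]'
python3 -m crank '[[[0,0,0.04],0],[[0,0,0.04],0],[[0,0,0.04],0],[[0,0,0],0]]'
```

```text
time: 14.95
ee_pos: [0.5432, 0.1523, 0.0719]
eef_rot: [0.56, 0.828, -0.001, -0.0]
ft_force: [0.3, 0.1, -1.9]
width: 0.0311
grip_force: 30.0
time: 15.45
ee_pos: [0.5435, 0.1525, 0.069]
eef_rot: [0.56, 0.828, 0.0, -0.0]
ft_force: [0.3, -0.5, -1.4]
width: 0.0317
grip_force: 30.0
```

```bash
python3 -m crank '[[[0,0,0.04],0],[[0,0,0.04],0],[[0,0,0],0],[[0,0,0],0]]'
python3 -m crank '[[[0,0,0.04],0],[[0,0,0.04],0],[[0,0,0],0],[[0,0,0],0]]'
```

```text
time: 15.95
ee_pos: [0.5438, 0.1527, 0.0673]
eef_rot: [0.56, 0.828, 0.0, -0.0]
ft_force: [-2.1, -0.2, 4.9]
width: 0.0313
grip_force: 30.0
time: 16.45
ee_pos: [0.5447, 0.1531, 0.0669]
eef_rot: [0.56, 0.828, 0.001, 0.0]
ft_force: [-7.6, -1.0, 24.1]
width: 0.0314
grip_force: 30.0
```

```bash
python3 -m crank '[[[0,0,-0.07],0],[[0,0,0],0],[[0,0,0],0]]'
python3 -m crank '[[[0,0,0],0],[[0,0,0],0],[[0,0,0],0],[[0,0,0],0],[[0,0,0],0],[[0,0,0],0]]' 0.75
python3 -m crank '[[[0,0,-0.3],0],[[0,0,-0.6],0],[[0,0,-0.8],0],[[0,0,-0.8],0],[[0,0,-0.8],0],[[0,0,-0.6],0],[[0,0,-0.2],0],[[0,0,0],0]]'
python3 - <<'E'
from h import *
a=[]
for n in("scene","top"):
    m,E=ext(n);im=vision.camera(n);blobs(im,m,E,.098)
    a.append(cv2.resize(im[130:330,160:480] if n=="scene" else im[130:330,150:470],(400,250)))
cv2.imwrite("pics/f.png",np.hstack(a)[:,:,::-1])
E
```

```text
time: 16.82
ee_pos: [0.5441, 0.1528, 0.067]
eef_rot: [0.56, 0.828, 0.001, 0.0]
ft_force: [-1.7, -0.0, 8.8]
width: 0.0313
grip_force: 30.0
time: 17.58
ee_pos: [0.5436, 0.1525, 0.0663]
eef_rot: [0.56, 0.828, 0.0, -0.0]
ft_force: [0.8, -0.0, -0.2]
width: 0.0647
grip_force: 0.0
time: 18.58
ee_pos: [0.5435, 0.1525, 0.1894]
eef_rot: [0.56, 0.828, 0.0, -0.0]
ft_force: [-0.1, -0.1, 0.3]
width: 0.0656
grip_force: 0.0
[546  34  22  15 140] [556.2  41. ] [[0.2722 1.0854]]
[569  41  12   7  56] [574.8  44. ] [[0.3209 1.1061]]
[527  46  12   7  62] [532.7  48.5] [[0.2682 0.9707]]
[396 175  16  14 151] [403.9 180.1] [[0.5425 0.1557]]
[394 192  17   6  50] [402.3 195.1] [[0.5752 0.1182]]
[557 229  74  43 347] [596.1 246.7] [[0.8576 0.2591]]
[200 256  17  18 207] [207.7 263.7] [[ 0.529  -0.2444]]
[ 80  88  51  49 517] [112.3 122.5] [[0.7627 0.3104]]
[185 235  21  18 282] [195.1 243.1] [[0.5422 0.1494]]
[403 265  15  14 161] [410.1 271.3] [[ 0.4933 -0.2244]]
```

View pics/f.png

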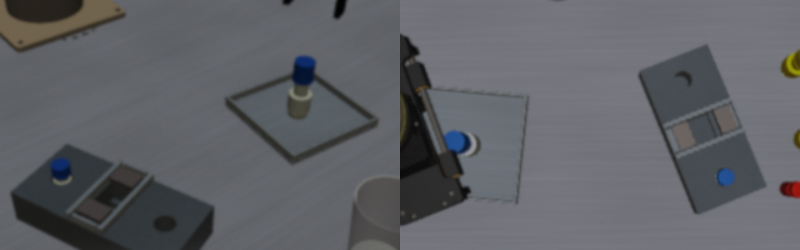

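The tall bottle stands in the tray at scene crop (300,90). The short bottle is still in its well at (61,170), and the gripper is clear.

```bash
python3 -c "
from bench import r
print(r.close_job())"
```

```text
the job is handed in; nothing more can be done
None
```

I rocked the tall bottle free, lifted it out and stood it upright near the middle of the tray; the short bottle is still in its well, and I handed the job in at about 19 s (no verdict came back).

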